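# Load the carrier plate and index the ratchet stage three strokes

### The job

Load the loose carrier plate into the carriage of the ratchet stage: hook its edge under the carriage's lip by tilting it, then lower the other edge so that it lies flat in the nest, before the lever is used. Then feed the carriage on by exactly three full strokes of the lever, each all the way down and all the way back up, and leave the lever up. Do not disturb the other things on the bench.

Things in the scene. Friction and masses are not known exactly. Their poses are not given: they have to be found in the camera images.
- station: Fixed ratchet stage; position and yaw vary. Origin on the bench top; +x points away from the robot, +y to its left. Grey base 12 mm thick: narrow left part (76 mm wide, y 16 to 196 mm) under the lever, wide right part (122 mm, y -201 to 21) under the carriage. Lever pivot (along x) at y 90, z 86.5 mm, between two cheeks 98 mm high. Black marks on the front edge, 20 mm apart, show the stops.
- nest (a point): Centre of the carriage's flat nest floor, 30 mm above the bench, axes as the station's; at carriage 0 it lies at station x 0, y -40 mm and travels with the carriage. The nest is 86 mm in x, 117 mm in y: far stop (+x) 8 mm high, side walls 5 mm thick and 10 mm high, near wall (-x) with the lip.
- lip (a point): Middle of the inner lower edge of the lip, at x -33 mm, z 12 mm from the nest's centre. The lip runs along the whole near side, 4 mm thick, and overhangs the floor by 10 mm (x -43 to -33 mm). A level plate is kept out by the far stop: put its edge in tilted, far edge up (about 0.28 rad), then lower the far edge.
- plate: Loose bare metal carrier plate, about 0.16 kg, 80 mm in its x, 110 mm in its y, 6 mm thick, flat on the bench between robot and stage. Origin at the centre of its underside, z up, +x away from the robot. A black grip rib stands on top; three dark round windows lie at x -16 mm. Either 110 mm edge fits under the lip.
- rib (a point): Top centre of the plate's grip rib, at x +15, y 0, z 31 mm in the plate's frame. The rib is 12 mm thick in x, 60 mm long in y and 25 mm high above the plate.
- lever (a joint): Lever angle in rad: 0 up (rest), 0.54 fully down at a hard stop. Pressing takes up to about 6 N at the bar; a spring brings it back up by itself in about 0.7 s. Each full stroke feeds the carriage one tooth (20 mm), complete only at the stop; on the way up the pawl slips over the next tooth and the carriage stays. Let it come fully up before the next stroke.
- lever_bar (a point): Centre of the lever's cross bar: black, round, 18 mm in diameter, 70 mm long along the station's x, at the left end of the lever, 110 mm from the pivot. About 116 mm above the bench at rest, 57 mm at the bottom; it moves almost straight down (4 mm sideways). Press it from above with closed fingertips.
- carriage (a joint): Travel of the carriage in m along the station's -y (to the robot's right), 0 to 0.09; friction (about 4 N) holds it where it stands. It starts at 0 to 0.005; after one, two, three full strokes it stands at 0.020, 0.040, 0.060.
- timer: Bystander: flat three-key timer, 70x66x19 mm, left of the plate. Origin at the centre of its underside.
- dish: Bystander: closed petri dish, 88 mm across, 16 mm high, to the right of the stage. Origin at the centre of its underside.
- bottle: Bystander: small clear reagent bottle with a black cap, 45 mm wide, 94 mm high, behind the stage. Origin at the centre of its underside.
Not all that is in view belongs to the job. There is more than one size of the plate; the job needs the larger.

How it is judged:
On the way, in this order (a step that is already met when the one before it is completed fails the run):
1. the plate lies flat in the nest, one edge under the lip, with the carriage not yet advanced (x of plate in the frame of nest between -0.006 and 0.006 m and y of plate in the frame of nest between -0.007 and 0.007 m and z of plate in the frame of nest between -0.003 and 0.003 m and angle between plate's own z axis and vertical below 0.035 rad and angle between the y axis of plate and the y axis of nest, either way round below 0.12 rad and value of joint carriage below 0.012 m), for 0.2 s.
2. stroke 1: the lever is pressed fully down (value of joint lever above 0.47 rad), for 0.05 s.
3. after stroke 1 the lever is back up and the carriage stands at the mark for 1 (20 mm) (value of joint lever below 0.08 rad and value of joint carriage between 0.014 and 0.026 m), for 0.1 s.
4. stroke 2: the lever is pressed fully down (value of joint lever above 0.47 rad), for 0.05 s.
5. after stroke 2 the lever is back up and the carriage stands at the mark for 2 (40 mm) (value of joint lever below 0.08 rad and value of joint carriage between 0.034 and 0.046 m), for 0.1 s.
6. stroke 3: the lever is pressed fully down (value of joint lever above 0.47 rad), for 0.05 s.
At the end, for the whole second after the job is handed in: The plate lies flat in the nest under the lip (centre within 6 mm in x and 7 mm in y of the nest's centre, underside within 3 mm of its floor, tilt under 0.035 rad), at rest; the carriage stands three teeth on, at 60 mm (54 to 66 mm); the lever is up (under 0.06 rad) (x of plate in the frame of nest between -0.006 and 0.006 m and y of plate in the frame of nest between -0.007 and 0.007 m and z of plate in the frame of nest between -0.003 and 0.003 m and angle between plate's own z axis and vertical below 0.035 rad and angle between the y axis of plate and the y axis of nest, either way round below 0.12 rad and value of joint carriage between 0.054 and 0.066 m and value of joint lever below 0.06 rad and linear speed of plate below 0.02 m/s and velocity of joint carriage below 0.01 m/s); the robot touches nothing.
It fails at once if the carriage is fed beyond three strokes (value of joint carriage above 0.068 m).
It fails at once if the timer is disturbed (moved more than 25 mm) (distance of timer from where it was at the start of the episode above 0.025 m).
It fails at once if the petri dish is disturbed (moved more than 25 mm) (distance of dish from where it was at the start of the episode above 0.025 m).
It fails at once if the bottle is disturbed (moved more than 25 mm) (distance of bottle from where it was at the start of the episode above 0.025 m).
It also fails if it takes over 58 s, if anything falls off the work surface, if the arm or the gripper's body presses on something with over 40 N, if the wrist force passes 120 N, or if a joint passes its speed limit or range.

### The arm

A 7-joint arm with a two-finger parallel gripper is mounted at the origin on a cart in front of the work surface, level with it; the furniture and walls round the work are solid. World frame = base frame: x ahead of the robot, y to its left, z up, the work surface at z = 0. Lengths are in m, angles in rad, forces in N, time in s.
With the tool pointing down it reaches from about 0.375 to 0.925 m from the base axis. Payload 3.1 kg.
Tool frame: the origin (TCP) lies between the finger pads; the fingertips stand 19 mm ahead of it and the grasp point (between the pads) is the TCP; z points along the fingers, y is the line along which they close (so a half turn about z gives the same grasp; the last joint's range is limited). The gripper opens to 85 mm and grips with 20 to 120 N. Pads are 22 mm wide; open, the fingers measure 114 mm over their backs; the gripper's body (76 mm by 85 mm) begins 54 mm behind the grasp point. The pads swing forward as they close: fully open they stand 13 mm farther back than shut.
Start: joints at [1.133, 0.383, 0.044, 1.598, -0.018, 1.161, -0.05], TCP at [0.217, -0.613, 0.25] pointing down, gripper open.
Joint ranges: [-2.61, 2.61], [-0.41, 2.15], [-1.48, 1.57], [0, 2.5], [-1.57, 4.71], [0.05, 1.97], [-2.85, 2.85]. Speed limits (rad/s): [2.79, 2.79, 3.14, 3.14, 3.14, 3.14, 3.14].

### API

Orientations are given as a unit quaternion [x, y, z, w].
In Python, from bench import move_ptp, movel, move_j, move_gripper, pause, inverse_kinematics, read_camera, camera_params, MotionError, sign_off, look_for, tip_of, read_time_s, read_qpos, read_joint_vel, read_effort, read_eef_pos, read_tcp_rot, read_ft_force, read_ft_torque, read_finger_gap, read_grasp_force gives the robot as it stands. Calls block until the motion is done:
- move_ptp(position, orientation): joint-space move of the TCP to a pose.
- movel(position, orientation=None, speed=0.15): straight line of the TCP; orientation=None keeps the orientation; speed is the mean speed in m/s.
- move_j(angles): joint-space move.
- move_gripper(opening, effort=None): finger opening in m; effort is the grip in N (None keeps the last); returns when the fingers have stopped.
- pause(seconds).
- inverse_kinematics(position, orientation): joint angles nearest the present ones, or None.
- read_camera(name): name is "scene" or "top" or "wrist"; returns the picture (400x640x3 uint8, red, green, blue); there is no depth.
- camera_params(name): a dict with "K" (3x3 intrinsics, pixels), "camera_from_world" (4x4, takes a point from world to camera coordinates). Camera axes: x right, y down, z forward; pixel columns grow to the right and rows downward; lengths in m; the calibration is good to about 2 mm. A picture is of the moment at which its call begins: read the wrist's pose just before it. camera_params takes no time and is no camera call; for the wrist camera it gives the pose at the moment of the call.
A pose or a line that the arm cannot do raises MotionError and nothing moves.
- sign_off(): hands the job in; it is judged then, once.
Trained networks look in the newest picture that a camera, given by its name, has taken for a name from the list of things; names that differ only in an ending like _2 or _b are one class to them, and where a whole thing is asked for, a point or a joint stands for the part that bears it (a point fixed in the world has none). Each returns a list of dicts, best first, with "confidence" (0 to 1); they miss things now and then, are a little off and sometimes report something else, mostly with a low value. They report only what shows in the picture. A call takes as long as a camera call. They do not tell look-alikes from the thing itself.
- look_for(camera, name): "at" ([column, row] in pixels, amid what is visible of it).
- tip_of(camera, name): "at" ([column, row] in pixels: a listed point, or the origin of a listed thing).
Readings, each from a call of its own:
- read_time_s(): time.
- read_qpos(): joint angles.
- read_joint_vel(): joint speeds.
- read_effort(): joint torques, N m.
- read_eef_pos(): TCP position.
- read_tcp_rot(): TCP orientation.
- read_ft_force(): force on the tool from outside, world axes, zero at the start.
- read_ft_torque(): the same for the moment, N m.
- read_finger_gap(): finger opening in m.
- read_grasp_force(): force on a finger pad.
Only numpy, scipy, OpenCV 4.12 (cv2) and the standard library are available. Lean on these libraries where they do the work, as an engineer would, in place of code of your own. Each camera call takes 0.05 s, during which the arm holds its last target. There are 200 camera calls.

## Working session

There is one attempt and no reset: what is moved stays moved. The work goes in short steps, each a Python script; the robot and the scene stay as the last script left them, time stands still between calls to the robot, and variables do not carry over. Pictures are saved under pics/ and viewed, at most 10 in all, crops included, and the job is handed in when it is done.

```bash
mkdir -p pics; ls
python3 - <<'E'
from bench import *
import cv2, numpy as np
for c in ("top","scene"):
    im=read_camera(c); cv2.imwrite(f"pics/{c}0.png",im[:,:,::-1])
    p=camera_params(c); print(c,np.round(p["K"],1).tolist(),np.round(p["camera_from_world"],3).tolist())
    for n in ("plate","rib","nest","lip","lever_bar","station","timer","dish","bottle"):
        print(n,[(np.round(d["at"],1).tolist(),round(d["confidence"],2)) for d in tip_of(c,n)][:4])
print(read_time_s(), read_tcp_rot(), read_eef_pos())
E
```

```text
pics
top [[507.1, 0.0, 316.6], [0.0, 507.1, 193.2], [0.0, 0.0, 1.0]] [[-0.023, -1.0, -0.005, -0.009], [-0.996, 0.023, -0.085, 0.577], [0.085, 0.003, -0.996, 1.317], [0.0, 0.0, 0.0, 1.0]]
plate [([350.3, 241.5], 0.75), ([284.3, 252.8], 0.74)]
rib [([358.5, 241.8], 0.75), ([289.0, 246.2], 0.62)]
nest [([295.7, 192.9], 0.75)]
lip [([294.7, 202.7], 0.61)]
lever_bar [([198.2, 193.2], 0.61), ([215.5, 234.9], 0.27)]
station [([278.2, 193.6], 0.91)]
timer [([216.9, 234.1], 0.56)]
dish [([416.9, 204.0], 0.7)]
bottle [([257.6, 149.7], 0.46)]
scene [[387.0, 0.0, 317.3], [0.0, 387.0, 193.9], [0.0, 0.0, 1.0]] [[0.753, -0.657, -0.019, -0.423], [-0.297, -0.314, -0.902, 0.27], [0.587, 0.685, -0.432, 0.568], [0.0, 0.0, 0.0, 1.0]]
plate [([251.1, 249.1], 0.82), ([307.6, 282.4], 0.57)]
rib [([259.4, 235.9], 0.94), ([311.3, 278.7], 0.85)]
nest [([312.6, 214.9], 0.8)]
lip [([306.5, 216.2], 0.59)]
lever_bar [([252.6, 159.4], 0.79)]
station [([303.8, 225.0], 0.84)]
timer [([228.4, 215.5], 0.91)]
dish [([419.7, 303.5], 0.97)]
bottle [([322.7, 198.0], 0.63)]
1.0 [9.85599659e-01 1.69095570e-01 4.82319261e-06 4.09115625e-06] [ 0.21664315 -0.61284242  0.25029654]
```

Run:
```python
import cv2
a=cv2.imread("pics/top0.png")[120:300,170:450]; cv2.imwrite("pics/topc.png",cv2.resize(a,(784,504),interpolation=2))
```

```text
(no output)
```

View pics/topc.png

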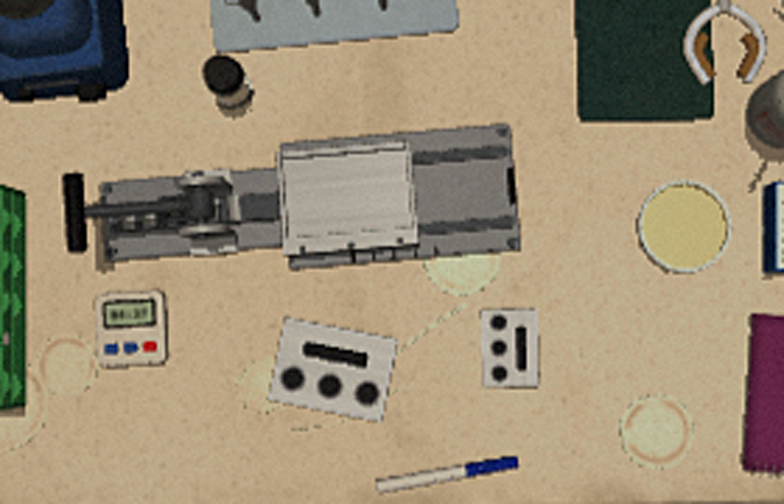

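View pics/scene0.png

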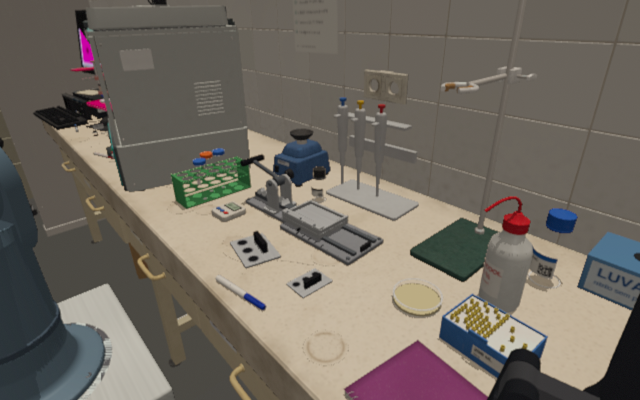

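The large plate is at top px (289,251); the small look-alike is at (352,244). In the enlarged crop the large one measures about 41 px, or 105 mm, along its long edge, and the small one about 28 px, or 72 mm. The large one fits the 110 mm plate. Its rib is on the far side and the windows are on the near side, so its yaw is about -0.15. The station yaw is about +0.08. Next I'll take a close wrist view.

```bash
cat > h.py <<'E'
from bench import *
import numpy as np, cv2
from scipy.spatial.transform import Rotation as R
def unproj(c,px,z,P=None):
    P=P or camera_params(c); T=np.array(P["camera_from_world"]); r=T[:3,:3].T; o=-r@T[:3,3]
    d=r@np.linalg.inv(P["K"])@np.array([px[0],px[1],1.]); return o+d*(z-o[2])/d[2]
def down(yaw,tilt=0.0):   # tool x along world(yaw) +y-ish ; tool y (closing) along direction yaw; tilt leans tool top to -x
    a=R.from_euler('z',yaw)*R.from_euler('y',-tilt)
    B=R.from_matrix(np.array([[0,1,0],[1,0,0],[0,0,-1]]).T) # tool x->y, y->x, z->-z
    return (a*B).as_quat()
def best(c,n):
    return [(np.round(d["at"],1).tolist(),round(d["confidence"],2)) for d in tip_of(c,n)][:3]
E
python3 - <<'E'
from h import *
for n,px,z in (("plate",(284.3,252.8),0),("rib",(289,246.2),.031),("nest",(295.7,192.9),.03),("lip",(294.7,202.7),.042),("bar",(198.2,193.2),.116),("station",(278.2,193.6),0),("timer",(216.9,234.1),0),("dish",(416.9,204),0),("bottle",(257.6,149.7),0)):
    print(n,unproj("top",px,z).round(4))
r=R.from_quat(down(0)).as_matrix(); print(r.round(2).tolist())
m=unproj("top",(290,225),0)
for yaw in (0,np.pi):
    print(yaw,inverse_kinematics([m[0]-.03,m[1],.33],down(yaw)))
E
```

```text
plate [0.4216 0.0679 0.    ]
rib [0.4394 0.0531 0.031 ]
nest [0.5787 0.033  0.03  ]
lip [0.552  0.0356 0.042 ]
bar [0.576  0.2697 0.116 ]
station [0.5805 0.0815 0.    ]
timer [0.4755 0.2475 0.    ]
dish [ 0.5438 -0.2906  0.    ]
bottle [0.7014 0.1355 0.    ]
[[0.0, 1.0, 0.0], [1.0, 0.0, 0.0], [0.0, 0.0, -1.0]]
0 [ 5.92524820e-01  2.82300358e-04 -7.77619185e-01  1.88626907e+00
  2.08352924e-04  1.25512242e+00 -1.85159030e-01]
3.141592653589793 [-1.4934329  -0.25510224  1.16129784  1.95556463  0.24279282  1.29732805
  2.7305158 ]
```

Run:
```python
from h import *
p=read_eef_pos(); movel([.25,-.5,.34],speed=.3)
move_ptp([.45,.05,.33],down(0))
P=camera_params("wrist"); im=read_camera("wrist"); cv2.imwrite("pics/w1.png",im[:,:,::-1])
T=P["camera_from_world"]; print(np.round(P["K"],1).tolist(),"campos",(-T[:3,:3].T@T[:3,3]).round(3), T[:3,:3].round(2).tolist())
for n,z in (("plate",0),("rib",.031),("nest",.03),("lip",.042),("station",0),("lever_bar",.116)):
    b=best("wrist",n); print(n,b,[unproj("wrist",x[0],z,P).round(4).tolist() for x in b])
print(read_time_s())
```

```text
[[352.0, 0.0, 322.9], [0.0, 352.0, 202.0], [0.0, 0.0, 1.0]] campos [0.453 0.126 0.454] [[1.0, -0.0, -0.0], [-0.0, -0.95, 0.31], [-0.0, -0.31, -0.95]]
plate [([319.0, 263.1], 0.74), ([301.4, 143.5], 0.65)] [[0.4462, -0.1116, 0.0], [0.4245, 0.0597, 0.0]]
rib [([314.6, 279.7], 0.72), ([319.2, 155.6], 0.6), ([530.3, 74.8], 0.52)] [[0.4405, -0.1204, 0.031], [0.4477, 0.0496, 0.031], [0.6871, 0.1411, 0.031]]
nest [([433.5, 163.1], 0.85), ([388.8, 357.1], 0.21)] [[0.5874, 0.0398, 0.03], [0.5486, -0.2503, 0.03]]
lip [] []
station [([427.1, 131.3], 0.76)] [[0.5849, 0.0748, 0.0]]
lever_bar [([316.4, 152.6], 0.41), ([435.7, 164.4], 0.17)] [[0.446, 0.0679, 0.116], [0.5623, 0.0561, 0.116]]
4.0917
```

View pics/w1.png

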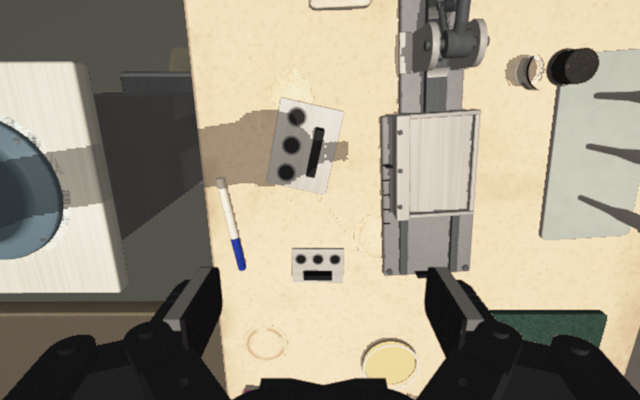

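The wrist view shows the plate at about (305,145), rib on its +x side, and the nest at about (440,163). I'll get a closer view of both.

Run:
```python
from h import *
import json
move_ptp([.50,.0,.18],down(0))
P=camera_params("wrist"); im=read_camera("wrist"); cv2.imwrite("pics/w2.png",im[:,:,::-1])
json.dump({k:np.array(v).tolist() for k,v in P.items()},open("w2.json","w"))
for n,z in (("plate",0),("rib",.031),("nest",.03),("lip",.042),("station",0)):
    b=best("wrist",n); print(n,b,[unproj("wrist",x[0],z,P).round(4).tolist() for x in b])
cv2.imwrite("pics/w2c.png",cv2.resize(im[0:290,150:540,::-1],None,fx=2.05,fy=2.05,interpolation=2))
```

```text
plate [([232.9, 114.4], 0.97), ([266.1, 292.4], 0.85)] [[0.4268, 0.0585, 0.0], [0.4465, -0.1132, 0.0]]
rib [([255.4, 313.2], 0.98), ([243.3, 126.0], 0.62)] [[0.4414, -0.1154, 0.031], [0.4417, 0.0519, 0.031]]
nest [([433.2, 143.3], 0.7)] [[0.5886, 0.0388, 0.03]]
lip [([391.5, 151.6], 0.74)] [[0.5541, 0.0343, 0.042]]
station [([421.7, 89.7], 0.92)] [[0.5842, 0.0785, 0.0]]
```

View pics/w2c.png

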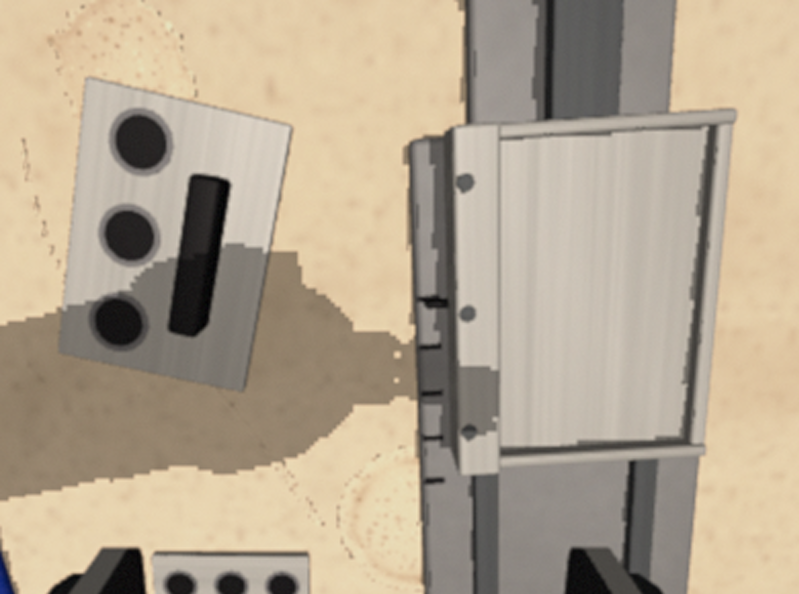

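```bash
cat > fit.py <<'E'
from h import *
import json
from scipy.optimize import least_squares
P={k:np.array(v) for k,v in json.load(open("w2.json")).items()}
f=lambda c:np.array(c)/2.05+[150,0]
def proj(X):
    X=np.atleast_2d(X); c=X@P["camera_from_world"][:3,:3].T+P["camera_from_world"][:3,3]; u=c@P["K"].T; return u[:,:2]/u[:,2:]
def fit(pts,x0):
    m=np.array([p[0] for p in pts])/1000; o=np.array([f(p[1]) for p in pts])
    def g(v): 
        c,s=np.cos(v[2]),np.sin(v[2]); return np.c_[v[0]+c*m[:,0]-s*m[:,1],v[1]+s*m[:,0]+c*m[:,1],m[:,2]]
    r=least_squares(lambda v:(proj(g(v))-o).ravel(),x0,loss='soft_l1'); print(r.x.round(4),"\n",r.fun.reshape(-1,2).round(1).tolist()); return r.x
pl=fit([((-40,55,6),(88,77)),((40,55,6),(292,125)),((40,-55,6),(244,390)),((-40,-55,6),(60,352))],[.427,.06,-.15])
for c,z in (((452,128),.046),((498,125),.046),((499,470),.046),((458,474),.046),((736,110),.040),((703,453),.040),((500,138),.03),((703,128),.03),((684,440),.03),((500,447),.03)):
    print(c,unproj("w",f(c),z,P).round(4))
n=fit([((-33,62,46),(498,125)),((-33,-62,46),(499,470)),((-33,58.5,40),(499,138)),((43,58.5,38),(709,125)),((43,-58.5,38),(689,443)),((-33,-58.5,40),(500,449))],[.587,.036,.08])
# base marks
for c in ((433,301),(430,347),(432,393),(432,437),(434,481)): print("mark",unproj("w",f(c),.012,P).round(4))
E
python3 fit.py
```

```text
[ 0.4283  0.0551 -0.2173] 
 [[-0.8, -0.8], [1.0, -0.2], [0.5, 1.1], [-0.6, 0.5]]
(452, 128) [0.5352 0.0963 0.046 ]
(498, 125) [0.5506 0.0973 0.046 ]
(499, 470) [ 0.5586 -0.0269  0.046 ]
(458, 474) [ 0.5428 -0.0286  0.046 ]
(736, 110) [0.6323 0.1026 0.04  ]
(703, 453) [ 0.6396 -0.0221  0.04  ]
(500, 138) [0.5545 0.0941 0.03  ]
(703, 128) [0.6264 0.0975 0.03  ]
(684, 440) [ 0.6362 -0.0203  0.03  ]
(500, 447) [ 0.5619 -0.0233  0.03  ]
[0.5878 0.0373 0.0637] 
 [[0.5, 0.4], [0.2, -0.2], [-1.6, -0.0], [3.2, -0.7], [-0.0, -0.3], [-1.7, 3.2]]
mark [0.5346 0.0331 0.012 ]
mark [0.534  0.0141 0.012 ]
mark [ 0.5355 -0.0057  0.012 ]
mark [ 0.5362 -0.0255  0.012 ]
mark [ 0.5377 -0.046   0.012 ]
```

```bash
cat >> h.py <<'E'
NEST=np.array([.5877,.0373,.03]); YAW=.063; HG=.028
def place(xn,zn,th,y=0.):
    "TCP pose with the plate's near bottom edge at nest (xn,y,zn), tilt th"
    v=np.array([xn,y,zn])+R.from_euler('y',-th).apply([.055,0,HG])
    return NEST+R.from_euler('z',YAW).apply(v), down(YAW,th)
E
python3 - <<'E'
from h import *
pl=(.4283,.0551,-.217)
g=np.array([pl[0]+.015*np.cos(pl[2]),pl[1]+.015*np.sin(pl[2]),HG]); q=down(pl[2])
print([inverse_kinematics(*place(*a)).round(2).tolist() for a in ((-.027,.06,.28),(-.0395,.001,.28),(-.0395,0,0))])
move_gripper(.045,60)
move_ptp([g[0],g[1],.10],q)
movel(g,q,.1); print(read_ft_force().round(1), read_eef_pos().round(4))
move_gripper(0,60); print("gap",read_finger_gap(),read_grasp_force(),read_ft_force().round(1))
movel([g[0],g[1],.12],q,.15)
move_ptp(*place(-.027,.05,.28))
print("gap",read_finger_gap(),read_ft_force().round(1),read_time_s(),read_eef_pos().round(4),place(-.027,.05,.28)[0].round(4))
import json
P=camera_params("wrist"); im=read_camera("wrist"); json.dump({k:np.array(v).tolist() for k,v in P.items()},open("w3.json","w")); cv2.imwrite("pics/w3.png",im[:,:,::-1])
cv2.imwrite("pics/w3c.png",cv2.resize(im[...,::-1],None,fx=1.25,fy=1.25,interpolation=2))
E
```

```text
[[0.42, 0.38, -0.65, 1.98, 0.46, 0.61, -0.44], [0.34, 0.45, -0.56, 2.04, 0.56, 0.49, -0.54], [0.39, 0.63, -0.66, 1.81, 0.49, 0.87, -0.44]]
[0.8 0.2 1.5] [0.4436 0.052  0.0284]
gap 0.010627141005410404 61.7633056640625 [-1.5 -0.4  6.2]
gap 0.010914909416269457 [ 1.1  0.3 -2.1] 8.8083 [0.6034 0.0387 0.1202] [0.6058 0.0384 0.1221]
```

View pics/w3c.png

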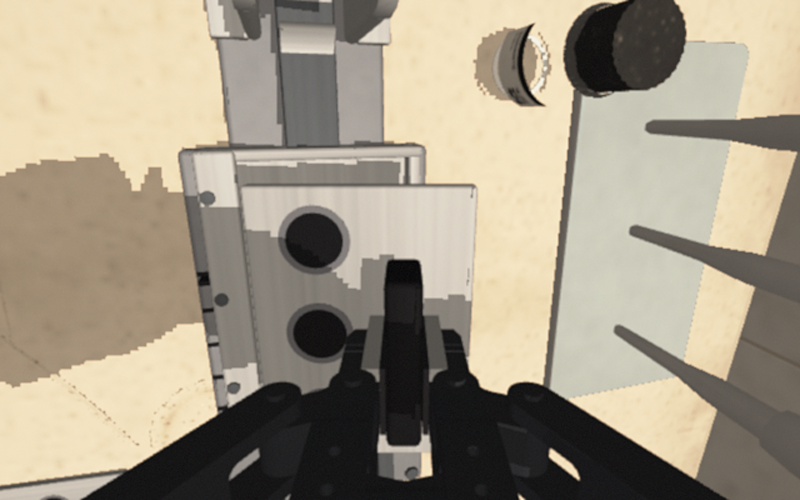

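Run:
```python
from h import *
import json
P={k:np.array(v) for k,v in json.load(open("w3.json")).items()}
def proj(X): c=P["camera_from_world"][:3,:3]@X+P["camera_from_world"][:3,3]; u=P["K"]@c; return (u[:2]/u[2]).round(1)
p=np.array(read_eef_pos()); q=read_tcp_rot(); t=place(-.027,.05,.28)
print(p.round(4),t[0].round(4),(R.from_quat(q)*R.from_quat(t[1]).inv()).as_rotvec().round(4),np.abs(camera_params("wrist")["camera_from_world"]-P["camera_from_world"]).max())
# plate frame from actual tool
Rp=R.from_quat(q)*R.from_quat(down(0)).inv()
for y in (0,.001):
  for X in ((-.040,.055,.006),(.040,.055,.006)):
    print(X,proj(p+Rp.apply(np.array(X)+[0,y,0]-[.015,0,HG])))
print("seen",np.array([241,186])/1.25,np.array([475,185])/1.25)
m=lambda X: proj(NEST+R.from_euler('z',YAW).apply(X))
print("nest", m([-.033,.062,.016]),np.array([238,150])/1.25, m([.048,.0635,.010]),np.array([425,146])/1.25)
```

```text
[0.6032 0.0389 0.1204] [0.6058 0.0384 0.1221] [-0.0002  0.005   0.0003] 0.0008160757382549497
(-0.04, 0.055, 0.006) [184.5 146.9]
(0.04, 0.055, 0.006) [378.1 146.9]
(-0.04, 0.055, 0.006) [184.2 144.5]
(0.04, 0.055, 0.006) [378.2 144.5]
seen [192.8 148.8] [380. 148.]
nest [186.5 123. ] [190.4 120. ] [335.4 116. ] [340.  116.8]
```

```bash
cat > pnp.py <<'E'
from h import *
import json
from scipy.optimize import least_squares
P2={k:np.array(v) for k,v in json.load(open("w2.json")).items()}
P={k:np.array(v) for k,v in json.load(open("w3.json")).items()}
rz=R.from_euler('z',.217)
for c in ((141,141),(129,235),(119,321)): print("win",rz.apply(unproj("w",np.array(c)/2.05+[150,0],.006,P2)-[.4283,.0551,0]).round(4))
for c in ((192,176),(229,181)): print("rib",rz.apply(unproj("w",np.array(c)/2.05+[150,0],.031,P2)-[.4283,.0551,0]).round(4))
pts=[((-40,55,6),(241,186)),((40,55,6),(475,185)),((-16,36,6),(314,240)),((-16,0,6),(319,334)),((9,30,31),(387,262)),((21,30,31),(419,262))]
lines=[((-40,10,6),(258,390),0),((40,10,6),(470,340),0)]  # only columns compared
p=np.array([.6032,.0389,.1204]); t=place(-.027,.05,.28)
Rp=R.from_euler('z',YAW)*R.from_euler('y',-.28+.005)
def proj(X): c=X@P["camera_from_world"][:3,:3].T+P["camera_from_world"][:3,3]; u=c@P["K"].T; return u[:,:2]/u[:,2:]
m=np.array([a[0] for a in pts])/1e3-[.015,0,HG]; o=np.array([a[1] for a in pts])/1.25
def res(v): # v: tilt/yaw/roll extra, offset, in nominal plate frame
    return (proj(p+Rp.apply(R.from_rotvec(v[:3]).apply(m)+v[3:]))-o)
print("nominal",res(np.zeros(6)).round(1).tolist())
W=np.r_[[.1]*3,[.004]*3]
s=least_squares(lambda v:np.r_[res(v).ravel()/1.5,v/W],np.zeros(6),loss='soft_l1'); print(s.x.round(4)); print(res(s.x).round(1).tolist())
E
python3 pnp.py
```

```text
win [-0.0168  0.0363  0.006 ]
win [-0.017  -0.0001  0.006 ]
win [-0.0167 -0.0358  0.006 ]
rib [0.0097 0.0288 0.031 ]
rib [0.023 0.03  0.031]
nominal [[-8.2, -2.0], [-1.9, -1.1], [-5.5, -0.9], [-4.3, -1.0], [-9.1, 16.0], [-2.0, 16.0]]
[-0.1941  0.038   0.0099  0.0026  0.0036 -0.0008]
[[2.3, -0.4], [-3.8, -1.8], [0.5, -1.4], [-0.7, 1.5], [-2.3, 1.1], [3.5, 0.6]]
```

```bash
sed -i 's/(9,30,31)/(9,30,6)/;s/(21,30,31)/(21,30,6)/' pnp.py; python3 pnp.py | tail -3
```

```text
nominal [[-8.2, -2.0], [-1.9, -1.1], [-5.5, -0.9], [-4.3, -1.0], [-5.5, -5.2], [-3.5, -5.2]]
[-0.037  -0.0592  0.0053  0.0004 -0.0005  0.0004]
[[0.2, 0.3], [1.3, 1.8], [-0.3, 0.8], [0.3, 0.5], [-1.8, -3.0], [-0.0, -2.6]]
```

Run:
```python
from h import *
b=np.array([.0026,-.0005,.0017]); Y=.0008
def go(xn,zn,th,sp=.05,w=.1):
    t,q=place(xn,zn,th,Y); movel(t+b,q,sp); pause(w); f=read_ft_force(); e=t-np.array(read_eef_pos())
    print(xn,round(zn,4),th,"F",f.round(1),"err",(e*1e3).round(1)); return f,e
go(-.027,.03,.28); f0,e=go(-.027,.014,.28,w=.2); b=b+e; print(b)
f0,e=go(-.027,.012,.28)
z=.012
while z>-.003:
    z-=.0015; f,e=go(-.027,z,.28,w=.05)
    if f[2]-f0[2]>2.5 or abs(f[:2]-f0[:2]).max()>4: break
print(read_time_s(),b.tolist(),read_finger_gap())
```

```text
-0.027 0.03 0.28 F [-0.9 -0.1 -3.1] err [-2.8  0.4 -1.9]
-0.027 0.014 0.28 F [ 0.4  0.4 -2.6] err [-2.9  0.4 -2. ]
[-0.00028574 -0.00012494 -0.00027805]
-0.027 0.012 0.28 F [ 0.3 -0.2 -2.4] err [0.4 0.1 0.3]
-0.027 0.0105 0.28 F [-0.4  0.1 -1.8] err [0.3 0.1 0.3]
-0.027 0.009 0.28 F [-0.2 -0.1 -1.8] err [0.3 0.1 0.3]
-0.027 0.0075 0.28 F [ 0.1  0.3 -1.4] err [0.4 0.1 0.4]
-0.027 0.006 0.28 F [-0.5  0.8 -1.6] err [0.3 0.1 0.4]
-0.027 0.0045 0.28 F [ 0.2  0.6 -2.2] err [0.4 0.1 0.4]
-0.027 0.003 0.28 F [-0.2  0.3 -1.9] err [0.3 0.1 0.4]
-0.027 0.0015 0.28 F [ 0.6 -0.6 -2.7] err [0.3 0.1 0.4]
-0.027 0.0 0.28 F [-2.1 -0.5  3. ] err [-0.2  0.1 -0.4]
12.8917 [-0.0002857428370769879, -0.00012494132290009853, -0.00027805486180961674] 0.011015796226419015
```

Run:
```python
from h import *
b=np.array([0,0,0.]); Y=.0008
def go(xn,zn,th,sp=.04,w=.06):
    t,q=place(xn,zn,th,Y); movel(t+b,q,sp); pause(w); f=read_ft_force(); e=t-np.array(read_eef_pos())
    print(round(xn,4),round(zn,4),th,"F",f.round(1),"err",(e*1e3).round(1),"T",read_ft_torque().round(2)); return f,e
f0,_=go(-.027,.0015,.28)
x=-.027
while x>-.0425:
    x-=.0015; f,e=go(x,.0015,.28)
    if abs(f-f0).max()>5: break
print(read_time_s(),read_finger_gap())
im=read_camera("wrist"); cv2.imwrite("pics/w4.png",im[:,:,::-1])
cv2.imwrite("pics/w4c.png",cv2.resize(im[...,::-1],None,fx=1.25,fy=1.25,interpolation=2))
```

```text
-0.027 0.0015 0.28 F [-1.1  0.6 -3.3] err [0.4 0.1 0.5] T [-0.02  0.34 -0.  ]
-0.0285 0.0015 0.28 F [-0.5  0.2 -1.9] err [0.2 0.  0.2] T [-0.06  0.4  -0.02]
-0.03 0.0015 0.28 F [-0.4  0.2 -2.8] err [ 0. -0. -0.] T [ 0.    0.38 -0.01]
-0.0315 0.0015 0.28 F [-0.1 -0.1 -1.8] err [ 0.  0. -0.] T [ 0.04  0.39 -0.02]
-0.033 0.0015 0.28 F [ 0.5 -0.  -2.1] err [0.1 0.  0. ] T [-0.01  0.42 -0.01]
-0.0345 0.0015 0.28 F [-0.2 -0.2 -2.7] err [0.1 0.  0. ] T [-0.05  0.38  0.01]
-0.036 0.0015 0.28 F [ 0.7 -0.4 -2.1] err [0.1 0.  0. ] T [-0.01  0.37  0.02]
-0.0375 0.0015 0.28 F [ 0.6 -0.7 -1.6] err [0.1 0.  0. ] T [-0.07  0.42  0.  ]
-0.039 0.0015 0.28 F [-0.6 -0.  -2.6] err [ 0. -0. -0.] T [-0.03  0.38  0.01]
-0.0405 0.0015 0.28 F [-0.2  0.4 -1.4] err [0.1 0.  0. ] T [-0.06  0.37 -0.06]
-0.042 0.0015 0.28 F [-0.1 -0.8 -1.3] err [ 0.1 -0.   0. ] T [-0.02  0.41  0.  ]
-0.0435 0.0015 0.28 F [ 0.5  0.9 -3. ] err [-0.3 -0.  -0.2] T [ 0.    0.28 -0.04]
16.5917 0.010287443540885111
```

View pics/w4c.png

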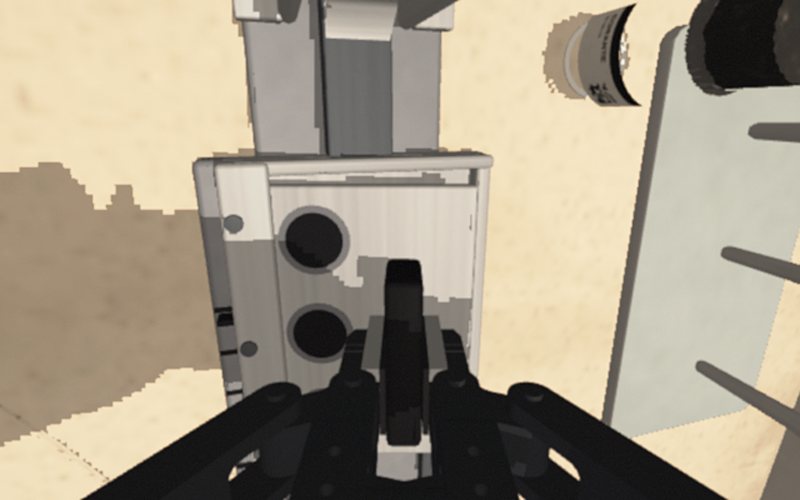

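Run:
```python
from h import *
Y=.0008
def go(xn,zn,th,sp=.04,w=.06):
    t,q=place(xn,zn,th,Y); movel(t,q,sp); pause(w); f=read_ft_force(); e=t-np.array(read_eef_pos())
    print(round(xn,4),round(zn,4),round(th,3),"F",f.round(1),"err",(e*1e3).round(1),"T",read_ft_torque().round(2)); return f,e
f0,_=go(-.0418,.0012,.28); t0=read_ft_torque()
for th in np.arange(.24,-.001,-.04):
    f,e=go(-.0418,.001,th)
    if abs(f-f0).max()>7: print("STOP"); break
print(read_time_s(),read_finger_gap())
```

```text
-0.0418 0.0012 0.28 F [-0.2  0.5 -2.6] err [0.2 0.  0.2] T [-0.03  0.36 -0.03]
-0.0418 0.001 0.24 F [-1.2 -0.  -2. ] err [0.3 0.  0.3] T [0.02 0.34 0.03]
-0.0418 0.001 0.2 F [ 0.7  0.4 -0.1] err [ 0.6 -0.   0.4] T [-0.04  0.1   0.02]
-0.0418 0.001 0.16 F [-0.3 -0.6 -0.8] err [ 0.6 -0.1  0.3] T [0.01 0.08 0.01]
-0.0418 0.001 0.12 F [ 0.1  1.2 -2.1] err [ 0.6 -0.1  0.3] T [-0.08  0.09 -0.03]
-0.0418 0.001 0.08 F [ 1.3  0.3 -1.5] err [ 0.6 -0.1  0.3] T [ 0.06  0.09 -0.01]
-0.0418 0.001 0.04 F [ 0.3  0.  -1.3] err [ 0.5 -0.1  0.2] T [-0.01  0.04  0.03]
-0.0418 0.001 -0.0 F [ 0.4 -0.7 -1.9] err [ 0.3 -0.1  0.1] T [ 0.01  0.05 -0.01]
19.1083 0.01067100165791271
```

Run:
```python
from h import *
import json
Y=.0008; f0=read_ft_force()
for z in (.0003,-.0004,-.001):
    t,q=place(-.0418,z,0,Y); movel(t,q,.03); pause(.06); f=read_ft_force(); print(z,f.round(1),read_ft_torque().round(2))
    if f[2]-f0[2]>3: break
move_gripper(.035); pause(.1)
t,q=place(-.0418,.05,0,Y); movel(t,q,.12); 
move_ptp([.53,.02,.20],down(0)); pause(.2)
P=camera_params("wrist"); im=read_camera("wrist"); cv2.imwrite("pics/w5.png",im[:,:,::-1])
json.dump({k:np.array(v).tolist() for k,v in P.items()},open("w2.json","w"))
cv2.imwrite("pics/w5c.png",cv2.resize(im[0:290,150:540,::-1],None,fx=2.05,fy=2.05,interpolation=2))
print(read_time_s())
```

```text
0.0003 [-3.2 -0.4  3.7] [0.01 0.45 0.01]
21.2333
```

View pics/w5c.png

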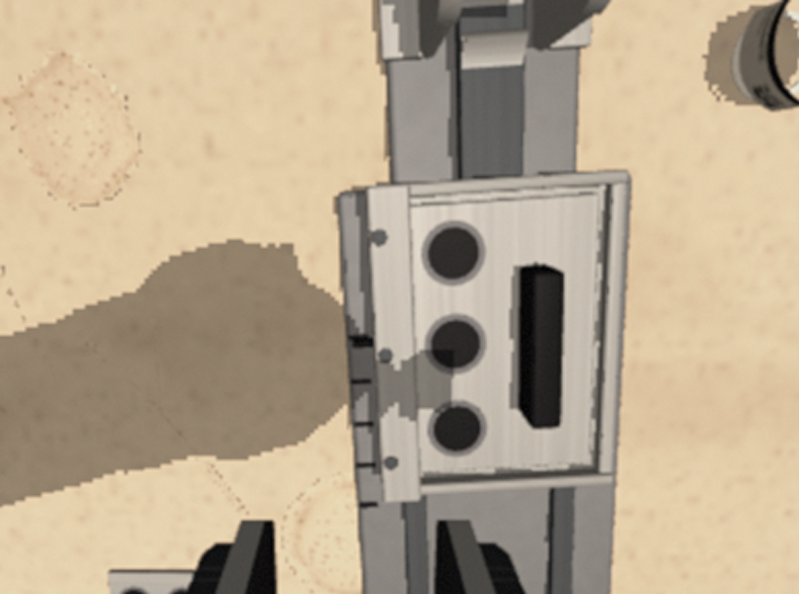

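Run:
```python
from h import *
import json
P={k:np.array(v) for k,v in json.load(open("w2.json")).items()}
u=lambda c,z:unproj("w",np.array(c)/2.05+[150,0],z,P)
lip=(u((410,184),.046)+u((421,500),.046))/2; d=u((410,184),.046)-u((421,500),.046); yaw=np.arctan2(-d[0],d[1])
rz=R.from_euler('z',-yaw); nest=lip+R.from_euler('z',yaw).apply([.033,0,0]); nest[2]=.03
print("yaw",yaw,"nest",nest,"liplen",np.linalg.norm(d))
w=[rz.apply(u(c,.036)-nest) for c in ((454,252),(456,343),(457,428))]; print("windows in nest (x exp -16.5)",np.round(w,4).tolist())
for n,c,z in (("stop inner",(600,186),.038),("wall+ inner",(500,197),.040),("wall- inner",(500,474),.040),("stop in low",(600,470),.038)): print(n,rz.apply(u(c,z)-nest).round(4))
b=nest+R.from_euler('z',yaw).apply([0,.238,0]); print("bar pred",b)
move_gripper(0,40)
move_ptp([.57,.17,.24],down(YAW)); pause(.1)
P=camera_params("wrist"); im=read_camera("wrist"); cv2.imwrite("pics/w6.png",im[:,:,::-1])
for n in ("lever_bar",):
    bb=best("wrist",n); print(bb,[unproj("w",x[0],.116,P).round(4).tolist() for x in bb])
cv2.imwrite("pics/w6c.png",cv2.resize(im[...,::-1],None,fx=1.25,fy=1.25,interpolation=2))
json.dump({k:np.array(v).tolist() for k,v in P.items()},open("w6.json","w")); print(read_time_s())
```

```text
yaw 0.060858021221156904 nest [0.58822901 0.03693244 0.03      ] liplen 0.1261871348809331
windows in nest (x exp -16.5) [[-0.0161, 0.0368, 0.006], [-0.016, 0.0007, 0.006], [-0.0162, -0.0356, 0.006]]
stop inner [0.0388 0.0581 0.008 ]
wall+ inner [0.0009 0.0564 0.01  ]
wall- inner [ 0.0011 -0.0558  0.01  ]
stop in low [ 0.0438 -0.0573  0.008 ]
bar pred [0.57375374 0.27449184 0.03      ]
[([333.7, 44.0], 0.77), ([297.3, 295.3], 0.38)] [[0.5724, 0.2733, 0.116], [0.5561, 0.0857, 0.116]]
22.55
```

View pics/w6c.png

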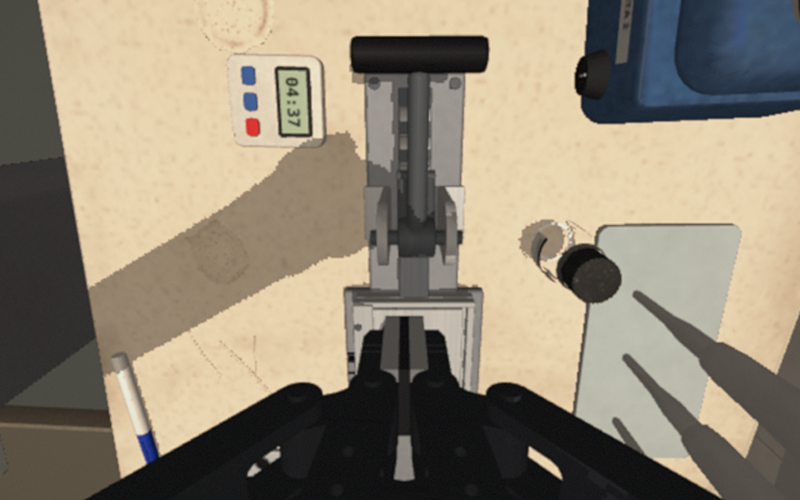

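```bash
cat > press.py <<'E'
from h import *
B=[.573,.274]; q=down(YAW)
def stroke():
    f0=read_ft_force()[2]; z=.093
    movel([*B,z],q,.08)
    while z>.078:
        f=read_ft_force()[2]-f0
        if f>14: break
        z-=.0015; movel([*B,z],q,.05); pause(.05)
    print("bottom cmd",round(z,4),"z",read_eef_pos()[2].round(4),"F",round(f,1)); pause(.15)
    movel([*B,.165],q,.1); pause(.9); print("up F",read_ft_force().round(1),"t",read_time_s())
E
python3 - <<'E'
from press import *
movel([*B,.17],q,.15); pause(.2); stroke()
move_ptp([.57,.17,.24],q); P=camera_params("wrist"); im=read_camera("wrist"); cv2.imwrite("pics/w7.png",im[:,:,::-1])
for n,z in (("lever_bar",.116),("nest",.03),("rib",.061)):
    bb=best("wrist",n)[:1]; print(n,bb,[unproj("w",x[0],z,P).round(4).tolist() for x in bb])
cv2.imwrite("pics/w7c.png",cv2.resize(im[...,::-1],None,fx=1.25,fy=1.25,interpolation=2))
E
```

```text
bottom cmd 0.0825 z 0.0845 F 15.1
up F [ 1.   0.9 -0.1] t 28.975
lever_bar [([336.8, 50.7], 0.78)] [[0.5749, 0.272, 0.116]]
nest [] []
rib [] []
```

View pics/w7c.png

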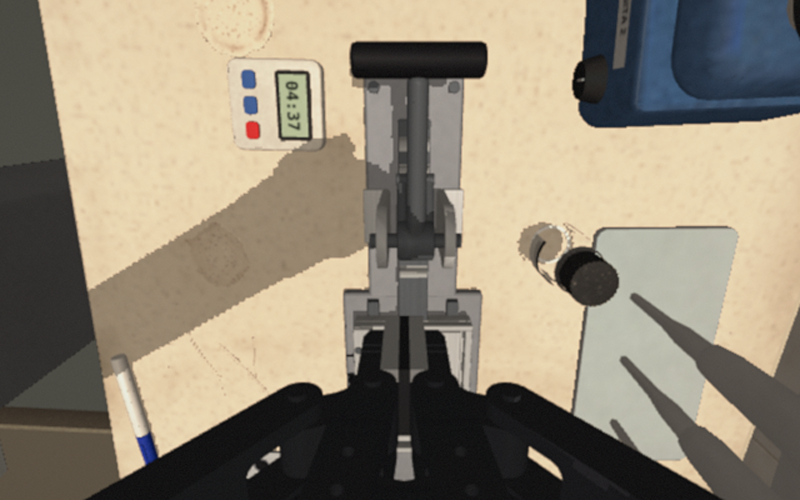

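The lever reached its hard stop (z 0.0845, 15 N) and came back up. The carriage's upper wall moved from row 290 to about 315 in the crop, which is one tooth. I'll do the remaining two strokes.

Run:
```python
from press import *
move_ptp([*B,.17],q); pause(.1); stroke(); stroke()
import json
move_ptp([.53,-.03,.22],down(0)); pause(.2)
P=camera_params("wrist"); im=read_camera("wrist")
for n,z in (("nest",.03),("rib",.061),("lip",.042)):
    bb=best("wrist",n)[:1]; print(n,bb,[unproj("w",x[0],z,P).round(4).tolist() for x in bb])
cv2.imwrite("pics/w8c.png",cv2.resize(im[...,::-1],None,fx=1.25,fy=1.25,interpolation=2)); print(read_time_s())
```

```text
bottom cmd 0.0825 z 0.0845 F 15.4
up F [ 0.  -0.3 -0.1] t 35.65
bottom cmd 0.0825 z 0.0845 F 14.7
up F [-0.1 -1.   0. ] t 40.825
nest [([342.0, 373.7], 0.68)] [[0.5543, -0.251, 0.03]]
rib [([412.1, 180.8], 0.79)] [[0.6062, -0.022, 0.061]]
lip [([351.4, 177.4], 0.93)] [[0.5574, -0.024, 0.042]]
42.4167
```

View pics/w8c.png

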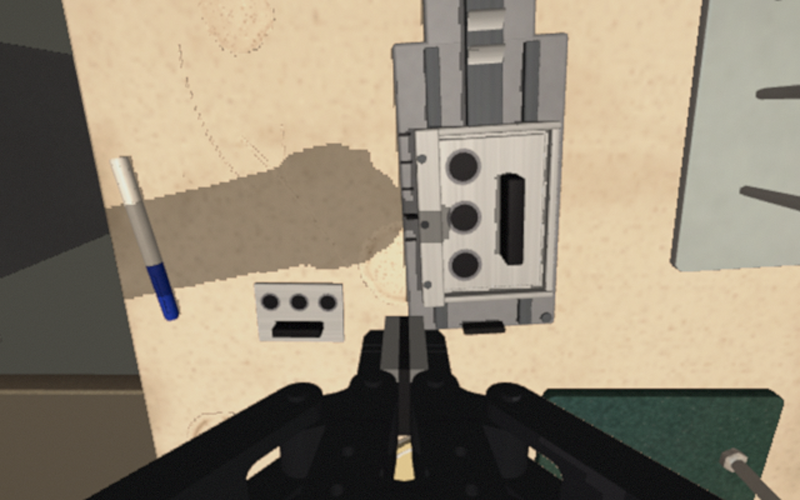

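The carriage has moved about 59 mm (lip y from 0.035 to -0.024), and the plate still lies flat under the lip. I'm handing it in.

```bash
python3 -c "
from bench import *
print(sign_off())"
```

```text
the job is handed in; nothing more can be done
None
```

I loaded the large plate flat under the carriage lip, gave the lever three full strokes, and handed the job in with the lever up and the arm clear; the last camera measurement puts the carriage about 59 mm along (target 60), but no verdict came back.

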